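Hook and swing the lid onto the test-bottle case

TASK

Close the wooden case of test bottles with its loose lid: with the lid tilted, hook its lip under the ledge at the end of the case with the thick overhang, keep pressing the lip in against the steel spring strip while you swing the lid down flat, then let it slide back under the catch bar at the other end and let go, so that it lies fully home, flat and held at both ends. Do it gently: never force the lid against the case (6 N is plenty, never 18 N), and leave the other things on the counter where they are.

Things in the scene. Friction and masses are not known exactly. Their poses are not given: they have to be found in the camera images.
- case: Open wooden case, fixed, 224 x 143; 8 bottles inside, tops z 66. mm, case frame: origin on the counter, z up, x from ledge end (towards the robot) to catch end, outside x -119 to 105. Side walls: inner faces y +-59.5, top z 95. Its liner (seat strips, spring strip, catch bar) is screwed down in slots: all of it sits up to 8 off its mid place in x, either way, differently each time; no reading shows it.
- case_ledge (a point): Middle of the ledge's lower inner edge (case frame x -74, y 0, z 92 mm; axes of the case). The ledge is part of the case, not of the liner; it spans the full width, overhangs the inside by 33 mm (x -107 to -74), underside z 92, top z 103. Nothing lies under the lip there.
- case_strip (a point): Face of the steel spring strip under the ledge, for a liner in mid place (case frame x -87, y 0, z 82 mm; y +-44, z 66 to 91); the real face is up to 8 mm off in x, this point does not show it. Pushed to -x it yields 7 mm to a hard stop: 2 N at first touch, +0.25 N per mm, 3.8 N at the stop. Held in by less than 5 mm while the lid goes down, the lid lands on the catch bar.
- case_catch (a point): Lower inner edge of the catch bar, for a liner in mid place (case frame x 76, y 0, z 98 mm; the real edge is up to 8 mm off in x with the liner). The bar tops a board whose inner face is at x 80, spans the inside width, overhangs by 4 mm (x 76 to 80), underside z 98, top z 104.
- case_seat (a point): Lid's origin when home, for a liner in mid place (case frame x 13, y 0, z 85 mm; truly up to 8 off in x), axes of lid and case parallel: the lid rests on 8 wide strips along the sides (x -30 to 80) and catch end, straight edge under the catch bar, held there by the spring strip (2.2 N), lip 6 to 22 under the ledge with 2 of height to spare. Side play 2.5 each side. 
- lid: Loose wooden lid, 0.16 to 0.28 kg, lying right way up. mm, lid frame: origin under the middle of the plate, on its underside, z up. Plate x -67 to 67, y -57 to 57, z 0 to 10. Thinner lip on its -x edge: x -101 to -67, y -40 to 40, z 0 to 5. On top an upright dark bar handle, x -6 to 6, y -35 to 35, z 10 to 50, to be pinched across its 12 mm thickness.
- lid_handle (a point): point in the handle's middle, 34 mm above the lid's underside (16 mm below the handle's top); axes of the lid
- lid_lip (a point): middle of the lip's tip, on the underside (lid frame x -101, y 0, z 0 mm); axes of the lid
- bottle_near: amber glass bottle, 30 mm across, 75 mm tall, white cap; bystander standing on the counter between case and lid, on the robot's side; origin at the centre of its underside
- bottle_mid: the same kind of bottle; bystander between case and lid on the far side; origin at the centre of its underside
- scale: black pocket scale with steel pan, 90 x 130 x 20 mm, bystander; origin at the centre of its underside
- phone: black telephone lying flat, 72 x 150 x 9 mm, bystander; origin at the centre of its underside
- dish: small dark open dish, 75 x 95 x 24 mm, bystander; origin at the centre of its underside
- wallet: flat black wallet, 90 x 150 x 14 mm, bystander; origin at the centre of its underside
Things that resemble listed ones, but are neither listed nor needed, are in the scene too. Leave any turquoise or white look-alike of the lid alone.

How it is judged:
On the way:
1. the lip is under the ledge (its tip at least 5 mm past the ledge's edge, its underside below the ledge) while the lid is still tilted by more than 0.1 rad (x of lid_lip in the frame of case_ledge between -0.035 and -0.005 m and z of lid_lip in the frame of case_ledge between -0.025 and -0.004 m and y of lid_lip in the frame of case_ledge between -0.02 and 0.02 m and angle between the z axis of lid and the z axis of case, either way round above 0.1 rad), for 0.1 s.
At the end, for the whole second after the job is handed in: the lid lies at rest in the case, level within 0.03 rad and square within 0.05 rad, on its seat (origin 83 to 87 mm high in the case frame, x 3.5 to 22.5 mm according to where the liner sits, y within 4 mm of the middle): lip under the ledge and opposite edge under the catch bar (x of lid in the frame of case between 0.0035 and 0.0225 m and y of lid in the frame of case between -0.004 and 0.004 m and z of lid in the frame of case between 0.083 and 0.087 m and angle between lid's own z axis and vertical below 0.03 rad and angle between the x axis of lid and the x axis of case, either way round below 0.05 rad and linear speed of lid below 0.01 m/s); the robot touches nothing.
It fails at once if the lid and the case (with its strip and bottles) press on each other with more than 18 N (contact force between lid and case above 18 N).
It fails at once if a bystander is moved by more than 30 mm (distance of any of bottle_near, bottle_mid, scale, phone, dish, wallet from where it was at the start of the episode above 0.03 m).
It also fails if it takes over 64 s, if anything falls off the work surface, if the arm or the gripper's body presses on something with over 40 N, if the wrist force passes 120 N, or if a joint passes its speed limit or range.

ROBOT

A 6-joint arm with a two-finger parallel gripper is mounted at the origin on the work surface. World frame = base frame: x ahead of the robot, y to its left, z up, the work surface at z = 0. Lengths are in m, angles in rad, forces in N, time in s.
With the tool pointing down it reaches from about 0.375 to 0.825 m from the base axis. Payload 5.5 kg.
Tool frame: the origin (TCP) lies midway between the tips of the shut fingers; the grasp point (between the pads) lies 19 mm behind it; x points along the fingers, z is the direction in which the jaws open and shut, and the axes are right-handed (so a half turn about x gives the same grasp; the last joint's range is limited). The gripper opens to 85 mm and grips with 20 to 120 N. Pads are 22 mm wide; open, the fingers measure 114 mm over their backs; the gripper's body (76 mm by 85 mm) begins 54 mm behind the grasp point. The pads swing forward as they close: fully open they stand 13 mm farther back than shut.
Start: joints at [1.131, 0.314, -0.047, 1.21, 0, 1.571], TCP at [0.255, 0.543, 0.194] pointing down, gripper open.
Joint ranges: [-2.67, 2.67], [-0.69, 1.73], [-1.03, 1.25], [-2.08, 2.16], [-1.42, 1.45], [-3.14, 3.14]. Speed limits (rad/s): [2.39, 2.39, 3.01, 3.14, 3.14, 3.14].

INTERFACE

Orientations are given as a rotation vector (axis times angle).
In Python, from station import r, vision gives the robot as it stands.
- The arm moves only by the shell command python3 -m jog 'ROWS'. ROWS is JSON, one flat list of numbers, 7 for each row, row after row: the shift along the tool's x, y, z in cm, then the turn, a rotation vector about the tool's x, y, z in rad, then the gripper command: -1 is fully open, 1 is shut, values between are in proportion. In form: [tx, ty, tz, rx, ry, rz, hand, tx, ty, tz, rx, ry, rz, hand, ...]. A call has 1 to 10 rows; each row is the pose to reach, as a shift and turn from the pose commanded when the call began, along the tool's axes at that moment; what a row does not reach only later rows make up. A row lasts 1/10 s, in which the tool goes at most 50 mm and 8.59 degrees, less where a joint would pass 70% of its speed; a pose out of reach is approached as far as the arm can. A call with a gripper value outside its range is refused whole. The fingers move at their own pace and stop on an object; the grip force is fixed at half the most. Time passes only in rows, so rows that repeat a pose let the fingers close. It gives the time, the measured TCP pose, the force and the opening at its end, in the units of the state.
- r.read_state(): the state, without advancing time (a new reading comes with each control period).
- vision.capture(name): name is "side" or "top"; returns a dict with "frame" (384x512x3 uint8, red, green, blue), "z_map" (384x512 float32, m along the optical axis (not along the pixel's ray), 0 where there is no reading), "mtx" (3x3 intrinsics, pixels), "pose" (4x4, takes a point from camera to world coordinates). Camera axes: x right, y up, looking along -z (the intrinsics and any distortion apply to the point x, -y, -z); pixel columns grow to the right and rows downward; lengths in m; the calibration is good to about 2 mm. A picture is of the moment at which its call begins.
- r.sign_off(): hands the job in, once; it reports no verdict.
The state is a dict: "time": time; "q": joint angles; "qd": joint speeds; "joint_efforts": joint torques, N m; "tcp_pos": TCP position; "tool_rot": TCP orientation; "wrist_force": force on the tool from outside, world axes, zero at the start; "wrist_torque": the same for the moment, N m; "finger_gap": opening from 0.0 (shut) to 1.0 (fully open).
Only numpy, scipy, OpenCV 4.12 (cv2) and the standard library are available. Lean on these libraries where they do the work, as an engineer would, in place of code of your own. Each camera call takes 0.05 s, during which the arm holds its last target. There are 200 camera calls.

## Working session

There is one attempt and no reset: what is moved stays moved. The work goes in short steps, Python scripts to look and compute and a shell command to move; the robot and the scene stay as the last step left them, time stands still between calls to the robot, and variables do not carry over. Pictures are saved under pics/ and viewed, about 8 in all and at most 12, crops included, and the job is handed in when it is done.

```bash
mkdir -p pics; ls; python3 - <<'E'
from station import r, vision
import cv2,numpy as np
print(r.read_state())
for n in("top","side"):
    d=vision.capture(n); np.savez(f"{n}.npz",**d)
    cv2.imwrite(f"pics/{n}0.png",cv2.resize(d["frame"][:,:,::-1],(800,600)))
    print(n,d["mtx"],d["pose"])
E
```

```text
pics
{'time': 0.0, 'q': array([ 1.13097086e+00,  3.14207796e-01, -4.80873345e-02,  1.21022588e+00,
        3.12070386e-05,  1.57080093e+00]), 'qd': array([7.28245601e-05, 7.08601386e-04, 2.23283872e-03, 9.31774153e-04,
       1.10675736e-04, 8.30162320e-04]), 'joint_efforts': array([ 1.42036937e-03, -5.39594615e+01,  3.39746475e+01,  1.92582048e-02,
       -1.04197343e-04, -9.32826083e-07]), 'tcp_pos': array([0.25517798, 0.54230426, 0.19344195]), 'tool_rot': array([-0.88034177,  1.38725538,  0.87886797]), 'wrist_force': array([-0.55844058, -0.18005508, -1.05877001]), 'wrist_torque': array([-0.03290165,  0.01545809,  0.00570197]), 'finger_gap': 0.999747079732145}
top [[429.97113855   0.         259.789498  ]
 [  0.         429.97113855 184.89480325]
 [  0.           0.           1.        ]] [[-0.00537165  0.99770738 -0.06746207  0.42078831]
 [-0.99991577 -0.00456191  0.01215113 -0.01382078]
 [ 0.01181552  0.06752166  0.99764784  1.55337744]
 [ 0.          0.          0.          1.        ]]
side [[445.08383069   0.         260.80281801]
 [  0.         445.08383069 193.59913823]
 [  0.           0.           1.        ]] [[ 0.99718617  0.03372543 -0.06695027  0.43200841]
 [-0.07465454  0.52794741 -0.8459895  -0.99874893]
 [ 0.00681487  0.84860717  0.52897961  0.70992445]
 [ 0.          0.          0.          1.        ]]
```

View pics/top0.png

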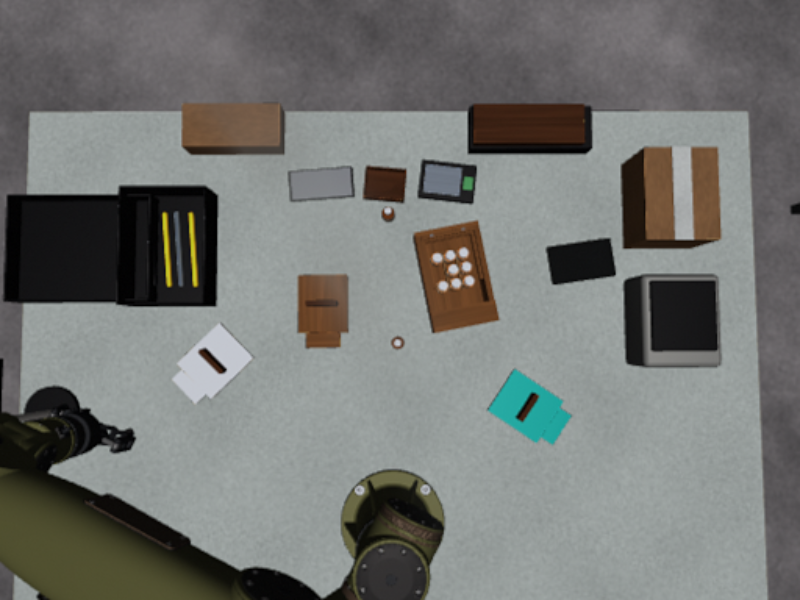

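View pics/side0.png

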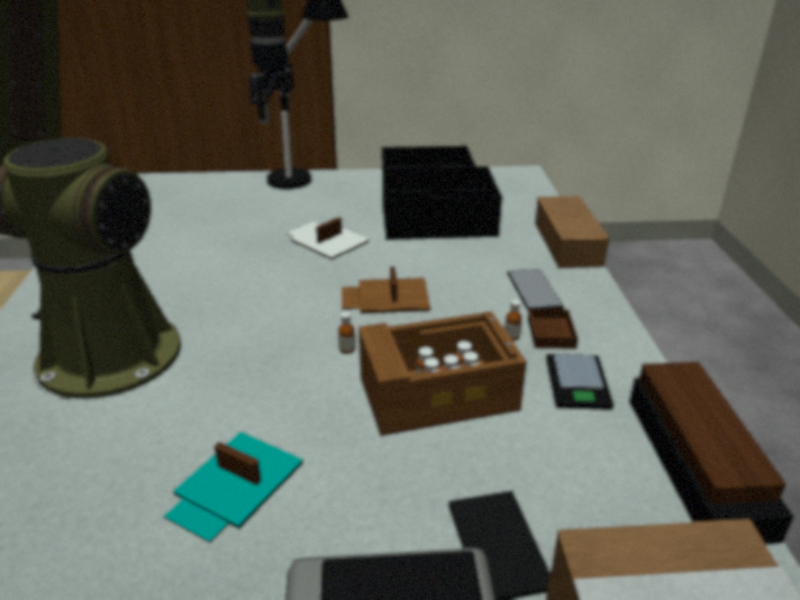

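The top view shows three candidates for the lid: wooden at (322,310), white at (212,362) and turquoise at (530,406). I choose the wooden one. The case is at (456,277), with its ledge end towards the robot (at 465,315). The bottles are at (397,342) and (388,213). Next is a close crop with measurement.

```bash
cat > h.py <<'E'
import numpy as np, cv2
from station import r, vision
def cloud(d):
    K,P,z=d["mtx"],d["pose"],d["z_map"]
    v,u=np.mgrid[:z.shape[0],:z.shape[1]]
    c=np.stack([(u-K[0,2])/K[0,0]*z,-(v-K[1,2])/K[1,1]*z,-z],-1)
    return c@P[:3,:3].T+P[:3,3]
def px2w(d,u,v,h):
    K,P=d["mtx"],d["pose"]
    ray=P[:3,:3]@np.array([(u-K[0,2])/K[0,0],-(v-K[1,2])/K[1,1],-1])
    return P[:3,3]+ray*(h-P[2,3])/ray[2]
def w2px(d,p):
    K,P=d["mtx"],d["pose"]; c=P[:3,:3].T@(np.asarray(p)-P[:3,3])
    return np.array([K[0,2]+K[0,0]*c[0]/-c[2],K[1,2]+K[1,1]*c[1]/c[2]])
E
python3 - <<'E'
from h import *
d=dict(np.load("top.npz")); W=cloud(d)
im=d["frame"][132:232,184:330]
cv2.imwrite("pics/crop0.png",cv2.resize(im[:,:,::-1],None,fx=5.4,fy=5.4,interpolation=cv2.INTER_CUBIC))
def rep(name,m):
    P=W[m]; rect=cv2.minAreaRect((P[:,:2]*1000).astype(np.float32)); print(name,len(P),P.mean(0).round(4),rect, np.median(P[:,2]))
u0,v0,u1,v1=186,172,226,226
def box(u0,v0,u1,v1):
    m=np.zeros(W.shape[:2],bool); m[v0:v1,u0:u1]=1; return m
b=box(184,168,230,228); z=W[...,2]
rep("table",box(100,250,120,270))
hsv=cv2.cvtColor(d["frame"],cv2.COLOR_RGB2HSV); br=(hsv[...,1]>90)
rep("plate+",b&br); rep("handle",b&(z>.03))
c=box(258,132,330,218)
rep("case>70",c&(z>.07)); rep("case>99",c&(z>.0985)); rep("case all",c&br)
for n,bb in(("near",box(248,212,262,226)),("mid",box(240,128,258,144))): rep(n,bb&(z>.04))
E
```

```text
table 400 [0.2621 0.5034 0.0032] ((316.9421691894531, 260.6378479003906), (81.2398910522461, 581.2454833984375), 12.768385887145996) -0.0006770716804498367
plate+ 1219 [0.4759 0.1629 0.0151] ((480.1844787597656, 102.81114959716797), (165.589111328125, 227.56634521484375), 2.630402088165283) 0.008814391585061587
handle 78 [0.485  0.1392 0.2403] ((470.1519470214844, 87.30337524414062), (222.96568298339844, 30.623003005981445), 71.801025390625) 0.04934890997112318
case>70 1431 [ 0.5398 -0.1384  0.1233] ((542.4695434570312, -102.12216186523438), (224.28663635253906, 219.25535583496094), 10.849884033203125) 0.09754357443169104
case>99 650 [ 0.4956 -0.1442  0.163 ] ((540.0725708007812, -102.43109893798828), (219.34030151367188, 218.69447326660156), 10.774232864379883) 0.10250414894321325
case all 2427 [ 0.5473 -0.1416  0.0637] ((540.3897705078125, -102.87632751464844), (222.60220336914062, 220.1576690673828), 10.90789794921875) 0.08336502820319702
near 57 [ 0.406  -0.0108  0.1085] ((405.0755920410156, -11.291374206542969), (27.215282440185547, 27.20311737060547), 44.79890441894531) 0.05189260012829644
mid 53 [0.6849 0.0092 0.1148] ((565.5396118164062, 4.864191055297852), (290.8091125488281, 25.26499366760254), 2.389961004257202) 0.05540652200402585
```

View pics/crop0.png

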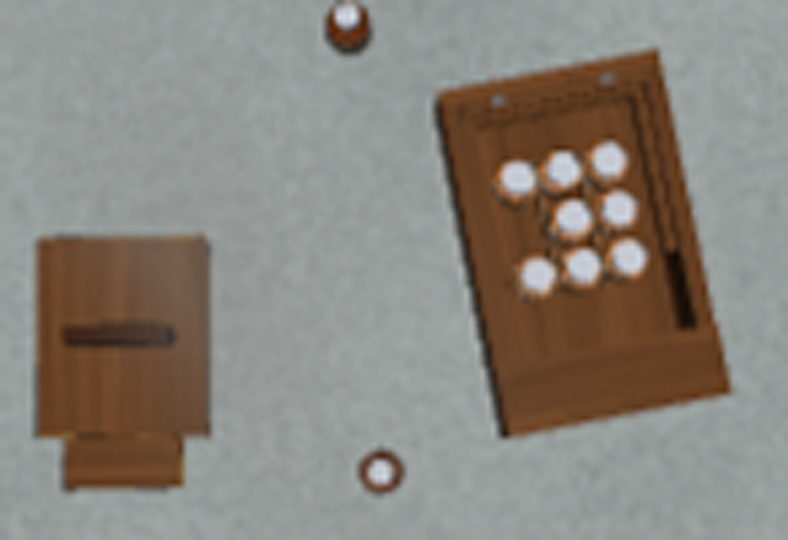

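The close crop shows the wooden lid right way up, with its lip at the bottom (towards the robot) and its handle running across at (120,335). The case is yawed slightly, with the ledge strip at (615,385) and the catch bar at the top edge. Next I fit both poses.

```bash
cat >> h.py <<'E'
from scipy.optimize import least_squares
def fit(d,model,px,crop):
    u0,v0,s=crop; px=(np.array(px)+.5)/s-.5+[u0,v0]
    W=np.array([px2w(d,*p,m[2]) for p,m in zip(px,model)])[:,:2]; M=np.array(model)[:,:2]
    def f(x):
        c,s=np.cos(x[2]),np.sin(x[2]); return ((M@np.array([[c,s],[-s,c]])+x[:2])-W).ravel()
    q=least_squares(f,[.5,0,0]); return q.x,(f(q.x)*1000).round(1).reshape(-1,2)
E
python3 - <<'E'
from h import *
d=dict(np.load("top.npz")); C=(184,132,5.4)
a=[[.105,.0715,.100],[.105,-.0715,.100],[-.119,-.0715,.103],[-.119,.0715,.103]]
print("case",fit(d,a,[(438,95),(657,50),(730,392),(500,437)],C))
l=[[.067,.057,.01],[.067,-.057,.01],[-.067,-.057,.01],[-.067,.057,.01],[-.101,.04,.005],[-.101,-.04,.005]]
print("lid",fit(d,l,[(38,237),(208,237),(210,437),(37,437),(65,488),(183,487)],C))
W=cloud(d);z=W[...,2]
def rect(m):return cv2.minAreaRect((W[m][:,:2]*1000).astype(np.float32)),m.sum()
m=np.zeros(z.shape,bool);m[132:220,258:330]=1
print(rect(m&(z>.085)&(z<.112)))
m=np.zeros(z.shape,bool);m[168:228,184:230]=1
print(rect(m&(z>.03)&(z<.06)),np.median(W[m&(z>.03)&(z<.06)],0))
for p in((347,18),(380,471)):
    u,v=(np.array(p)+.5)/5.4-.5+[184,132];print("bottle",px2w(d,u,v,.075))
# edge fit of lid plate (rows via colour)
hsv=cv2.cvtColor(d["frame"],cv2.COLOR_RGB2HSV)
E
```

```text
case (array([ 0.55391626, -0.13698478,  0.18612404]), array([[ 2.9,  1.6],
       [ 1.2, -0.1],
       [-2.5,  1. ],
       [-1.6, -2.5]]))
lid (array([0.49384173, 0.15899983, 0.00157621]), array([[ 0.5,  0.2],
       [ 1.2, -0.7],
       [ 0.3,  0.5],
       [-0.5,  0. ],
       [-0.7,  0.9],
       [-0.8, -0.9]]))
(((549.5715942382812, -139.17713928222656), (224.28663635253906, 143.79647827148438), 10.849884033203125), np.int64(1227))
(((493.7933349609375, 160.4238739013672), (10.22816276550293, 69.56417846679688), 0.02881798706948757), np.int64(68)) [0.49490034 0.16295928 0.04871181]
bottle [0.69486362 0.00869571 0.075     ]
bottle [ 0.40432155 -0.01122903  0.075     ]
```

```bash
cat >> h.py <<'E'
from scipy.spatial.transform import Rotation as Ro
def toolR(yaw,tilt=0,sgn=1):
    # lid axes yawed, nose (far end) up by tilt; tool x = -lid z, tool z = sgn*lid x
    L=(Ro.from_euler('z',yaw)*Ro.from_euler('y',-tilt)).as_matrix()
    X=-L[:,2];Z=sgn*L[:,0];return np.stack([X,np.cross(Z,X),Z],1)
def row(p,R,base=None):
    s=r.read_state(); R0=Ro.from_rotvec(s["tool_rot"]).as_matrix(); p0=s["tcp_pos"]
    print("t",round(s["time"],2),"tcp",p0.round(4),"F",s["wrist_force"].round(2),"gap",round(s["finger_gap"],3))
    print("shift cm",(R0.T@(np.array(p)-p0)*100).round(2),"rot",Ro.from_matrix(R0.T@R).as_rotvec().round(4))
E
python3 - <<'E'
from h import *
s=r.read_state();print(Ro.from_rotvec(s["tool_rot"]).as_matrix().round(3))
for g in(1,-1): row([.494,.160,.12],toolR(0.0,0,g))
E
```

```text
[[-0.001 -0.905  0.426]
 [-0.001  0.426  0.905]
 [-1.     0.    -0.002]]
t 0.1 tcp [0.2552 0.5424 0.1935] F [ 0.55 -0.06  0.44] gap 1.002
shift cm [  7.39 -37.89 -24.42] rot [ 1.131e+00 -1.400e-03  9.000e-04]
t 0.1 tcp [0.2552 0.5424 0.1935] F [ 0.55 -0.06  0.44] gap 1.002
shift cm [  7.39 -37.89 -24.42] rot [-2.0106e+00 -1.0000e-03 -1.6000e-03]
```

```bash
python3 -m jog '[3,-38,-24.4,1.131,0,0,-1, 3,-38,-24.4,1.131,0,0,-1, 3,-38,-24.4,1.131,0,0,-1, 3,-38,-24.4,1.131,0,0,-1, 3,-38,-24.4,1.131,0,0,-1, 3,-38,-24.4,1.131,0,0,-1, 3,-38,-24.4,1.131,0,0,-1, 3,-38,-24.4,1.131,0,0,-1, 5,-38,-24.4,1.131,0,0,-1, 7.4,-38,-24.4,1.131,0,0,-1]'
python3 - <<'E'
from h import *
row([.494,.160,.028],toolR(0.0,0,1))
E
```

```text
time: 1.1
tcp_pos: [0.4988, 0.1567, 0.1207]
tool_rot: [0.004, 1.567, -0.005]
wrist_force: [0.3, 0.7, -0.3]
finger_gap: 0.998
t 1.1 tcp [0.4988 0.1567 0.1207] F [ 0.28  0.66 -0.28] gap 0.998
shift cm [ 9.27  0.33 -0.51] rot [-0.0054  0.0037  0.0005]
```

```bash
python3 -m jog '[0,0.3,-0.4,-0.003,0,0,-1, 4,0.3,-0.4,-0.003,0,0,-1, 8,0.3,-0.4,-0.003,0,0,-1, 9.5,0.3,-0.4,-0.003,0,0,-1, 10.5,0.3,-0.4,-0.003,0,0,-1, 10.5,0.3,-0.4,-0.003,0,0,-1]'
python3 - <<'E'
from h import *
row([.494,.160,.016],toolR(0.0,0,1))
E
```

```text
time: 1.7
tcp_pos: [0.4903, 0.164, 0.0149]
tool_rot: [-0.004, 1.572, 0.003]
wrist_force: [0.1, 0.1, 0.6]
finger_gap: 1.001
t 1.7 tcp [0.4903 0.164  0.0149] F [0.12 0.07 0.59] gap 1.001
shift cm [-0.11 -0.4   0.36] rot [ 0.0044 -0.0016  0.0003]
```

```bash
python3 -m jog '[0,-0.4,0.36,0.004,0,0,-1, 0,-0.4,0.36,0.004,0,0,-1, 0,-0.4,0.36,0.004,0,0,1, 0,-0.4,0.36,0.004,0,0,1, 0,-0.4,0.36,0.004,0,0,1, 0,-0.4,0.36,0.004,0,0,1, 0,-0.4,0.36,0.004,0,0,1, 0,-0.4,0.36,0.004,0,0,1, 0,-0.4,0.36,0.004,0,0,1, 0,-0.4,0.36,0.004,0,0,1]'
python3 - <<'E'
from h import *
row([.494,.160,.016],toolR(0.0,0,1))
E
```

```text
time: 2.7
tcp_pos: [0.495, 0.1593, 0.0153]
tool_rot: [0.001, 1.571, -0.001]
wrist_force: [0.2, -0.1, -1.0]
finger_gap: 0.002
t 2.7 tcp [0.495  0.1593 0.0153] F [ 0.17 -0.13 -0.96] gap 0.002
shift cm [-0.07  0.07 -0.1 ] rot [-0.001 -0.     0.   ]
```

The fingers closed fully on nothing, so I need to look.

```bash
python3 - <<'E'
from h import *
d=vision.capture("side"); np.savez("side1.npz",**d)
u,v=w2px(d,[.494,.16,.02]).astype(int); print(u,v)
a=d["frame"][v-60:v+50,u-75:u+75]
cv2.imwrite("pics/s1.png",cv2.resize(a[:,:,::-1],None,fx=5,fy=5,interpolation=cv2.INTER_CUBIC))
E
```

```text
251 184
```

View pics/s1.png

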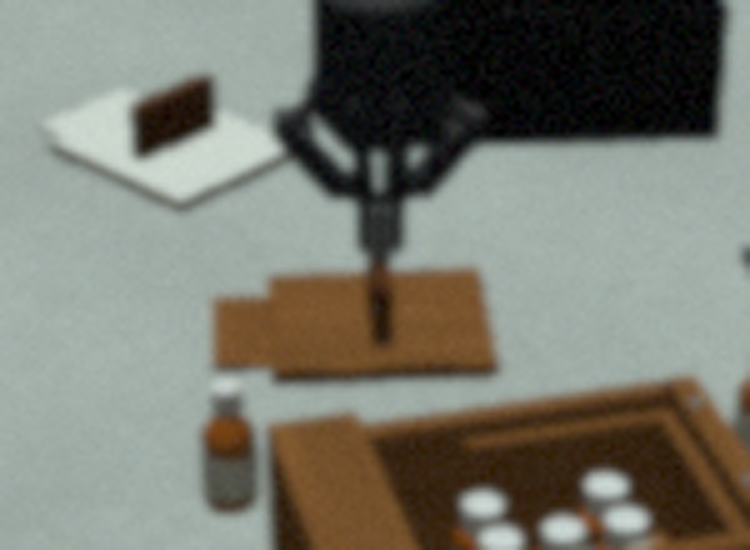

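```bash
python3 - <<'E'
from h import *
d=dict(np.load("side1.npz")); W=cloud(d)
for cy in range(120,350,12):
    u=251-75+380//5; v=184-60+cy//5
    print(cy,u,v,W[v,u].round(3),W[v,u-1].round(3),W[v,u+2].round(3),d["frame"][v,u])
print(r.read_state()["q"])
E
```

```text
120 252 148 [0.496 0.148 0.147] [0.494 0.15  0.146] [0.502 0.141 0.151] [16 19 19]
132 252 150 [0.496 0.148 0.141] [0.494 0.147 0.142] [0.502 0.144 0.143] [ 9 16 15]
144 252 152 [0.496 0.146 0.136] [0.493 0.145 0.136] [0.502 0.141 0.138] [16 15 18]
156 252 155 [0.51  0.393 0.   ] [ 0.507  0.4   -0.003] [0.502 0.142 0.128] [ 98 107 103]
168 252 157 [0.497 0.167 0.109] [0.506 0.376 0.001] [0.502 0.139 0.123] [106 115 110]
180 252 160 [0.497 0.161 0.102] [0.504 0.353 0.002] [0.502 0.146 0.11 ] [ 98 105 101]
192 252 162 [0.497 0.152 0.1  ] [0.495 0.169 0.091] [0.502 0.152 0.1  ] [62 67 67]
204 252 164 [0.497 0.153 0.093] [0.494 0.156 0.092] [0.502 0.146 0.097] [43 43 44]
216 252 167 [0.496 0.152 0.084] [0.493 0.148 0.086] [0.502 0.151 0.084] [44 47 44]
228 252 169 [0.496 0.146 0.08 ] [0.493 0.145 0.081] [0.502 0.152 0.077] [42 46 44]
240 252 172 [0.496 0.146 0.07 ] [0.494 0.153 0.066] [0.502 0.154 0.066] [42 42 41]
252 252 174 [0.496 0.149 0.062] [0.493 0.153 0.06 ] [0.509 0.254 0.002] [49 50 49]
264 252 176 [0.497 0.156 0.051] [0.494 0.157 0.051] [ 0.508  0.247 -0.001] [64 55 47]
276 252 179 [0.496 0.142 0.049] [0.493 0.138 0.051] [0.505 0.204 0.013] [84 52 30]
288 252 181 [0.495 0.122 0.053] [0.492 0.126 0.051] [0.505 0.193 0.011] [69 41 22]
300 252 184 [0.495 0.121 0.044] [0.492 0.124 0.042] [0.504 0.173 0.012] [35 15  3]
312 252 186 [0.495 0.125 0.035] [0.492 0.123 0.036] [0.503 0.163 0.012] [38 23 13]
324 252 188 [0.495 0.127 0.027] [0.492 0.125 0.028] [0.502 0.155 0.009] [43 23 12]
336 252 191 [0.495 0.132 0.013] [0.492 0.131 0.014] [0.501 0.135 0.011] [46 29 15]
348 252 193 [0.495 0.125 0.011] [0.492 0.123 0.012] [0.501 0.125 0.01 ] [89 62 29]
[ 3.11442975e-01  3.09974818e-01 -4.92291743e-01  7.68655723e-01
  2.15128170e-05  1.88320023e+00]
```

```bash
python3 - <<'E'
from h import *
d=dict(np.load("side1.npz")); W=cloud(d).reshape(-1,3)
m=(abs(W[:,0]-.495)<.03)&(W[:,1]>.125)&(W[:,1]<.18)&(W[:,2]>.03)&(W[:,2]<.11)
for a in np.arange(.03,.11,.006):
    q=W[m&(W[:,2]>=a)&(W[:,2]<a+.006)]
    if len(q): print(round(a,3),len(q),"x",q[:,0].min().round(3),q[:,0].max().round(3),"y",np.median(q[:,1]).round(3))
d0=dict(np.load("side.npz"));p=w2px(d0,[.2552,.5424,.1935]);print(p)
u,v=p.astype(int);a=d0["frame"][max(v-45,0):v+35,u-45:u+45]
b=vision.capture("top");np.savez("top1.npz",**b);q=w2px(b,[.495,.159,.06]);print(q);u2,v2=q.astype(int)
c=b["frame"][v2-40:v2+40,u2-45:u2+45]
cv2.imwrite("pics/s2.png",cv2.resize(np.hstack([a[:80],c])[:,:,::-1],None,fx=4.4,fy=4.4,interpolation=cv2.INTER_CUBIC))
print(v-max(v-45,0))
E
```

```text
0.03 2 x 0.488 0.498 y 0.145
0.036 4 x 0.488 0.498 y 0.145
0.042 3 x 0.488 0.495 y 0.125
0.048 25 x 0.488 0.5 y 0.142
0.054 6 x 0.485 0.5 y 0.151
0.06 15 x 0.482 0.506 y 0.152
0.066 13 x 0.482 0.505 y 0.151
0.072 15 x 0.482 0.505 y 0.151
0.078 16 x 0.482 0.505 y 0.15
0.084 18 x 0.482 0.505 y 0.15
0.09 19 x 0.479 0.508 y 0.151
0.096 30 x 0.467 0.52 y 0.15
0.102 42 x 0.467 0.522 y 0.149
0.108 18 x 0.47 0.524 y 0.155
[176.94551814  88.53974802]
[204.8179527 192.8394476]
45
```

View pics/s2.png

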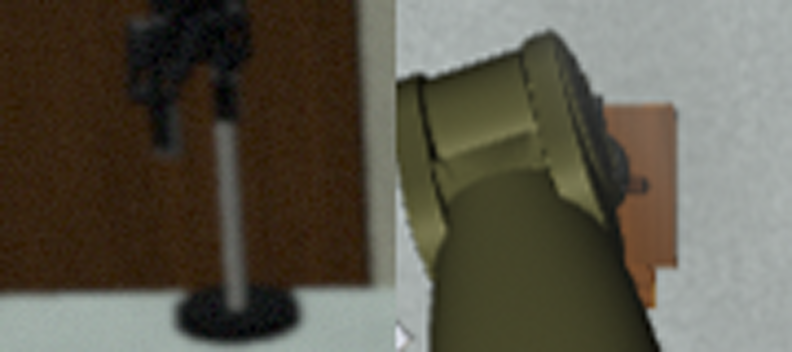

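The left half shows the tips at the start, about 11 px above where the reported TCP projects. The right half shows the gripper over the lid. In both views the real fingertips sit about 40 mm behind the reported TCP along tool x, so the fingers shut just above the handle. I'll treat this as a fixed tool offset: open, go about 37 mm deeper while watching the force, and close again.

```bash
python3 -m jog '[-1,0,-0.1,0,0,0,-1, -1,0,-0.1,0,0,0,-1, -1,0,-0.1,0,0,0,-1, -1,0,-0.1,0,0,0,-1, -1,0,-0.1,0,0,0,-1, 0,0,-0.1,0,0,0,-1, 1.5,0,-0.1,0,0,0,-1, 2.5,0,-0.1,0,0,0,-1, 3.2,0,-0.1,0,0,0,-1, 3.2,0,-0.1,0,0,0,-1]'
python3 -m jog '[0.4,0,0,0,0,0,-1, 0.4,0,0,0,0,0,-1]'
python3 -m jog '[0,0,0,0,0,0,1, 0,0,0,0,0,0,1, 0,0,0,0,0,0,1, 0,0,0,0,0,0,1, 0,0,0,0,0,0,1, 0,0,0,0,0,0,1, 0,0,0,0,0,0,1, 0,0,0,0,0,0,1]'
```

```text
time: 3.8
tcp_pos: [0.4929, 0.159, -0.018]
tool_rot: [0.0, 1.573, -0.001]
wrist_force: [-0.2, 0.1, 0.6]
finger_gap: 1.002
time: 4.0
tcp_pos: [0.4941, 0.1594, -0.0208]
tool_rot: [0.001, 1.571, -0.001]
wrist_force: [-0.6, -0.8, 0.3]
finger_gap: 1.001
time: 4.8
tcp_pos: [0.4943, 0.1594, -0.0205]
tool_rot: [0.001, 1.57, -0.001]
wrist_force: [-1.5, -0.4, 3.7]
finger_gap: 0.13
```

```bash
python3 -m jog '[-0.5,0,0,0,0,0,1, -1.5,0,0,0,0,0,1, -4,0,0,0,0,0,1, -7,0,0,0,0,0,1, -10,0,0,0,0,0,1, -13,0,0,0,0,0,1, -15,0,0,0,0,0,1, -16,0,0,0,0,0,1, -16,0,0,0,0,0,1, -16,0,0,0,0,0,1]'
python3 - <<'E'
from h import *
for i in range(1):
    d=vision.capture("side"); np.savez("side2.npz",**d); s=r.read_state(); print(s["tcp_pos"],s["wrist_force"],s["wrist_torque"],s["finger_gap"])
u,v=w2px(d,[.494,.16,.15]).astype(int); print(u,v)
a=d["frame"][v-50:v+50,u-65:u+65]
cv2.imwrite("pics/s3.png",cv2.resize(a[:,:,::-1],None,fx=6,fy=6,interpolation=cv2.INTER_CUBIC))
E
```

```text
time: 5.8
tcp_pos: [0.4934, 0.1591, 0.1385]
tool_rot: [0.001, 1.572, -0.001]
wrist_force: [-0.5, -0.3, -2.1]
finger_gap: 0.126
[0.49305413 0.15903716 0.13806848] [ 0.4363106  -0.33534069 -1.96690126] [ 0.03392025 -0.03228719 -0.04439403] 0.127034821455598
250 145
```

View pics/s3.png

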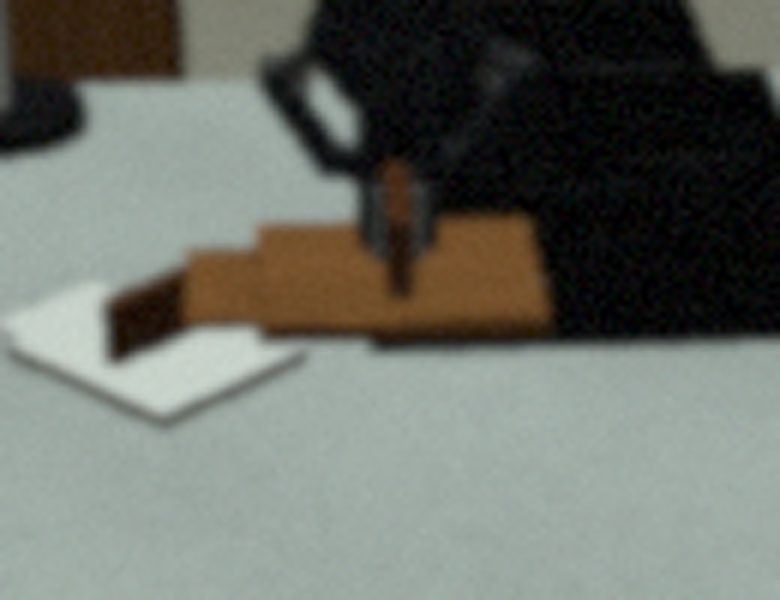

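The lid is held level: handle pinched at (398,215), plate spanning (185–550, 215–335). Now I refine the case pose from the initial unobstructed top image with a silhouette fit.

```bash
cat > sil.py <<'E'
from h import *
from scipy.optimize import minimize
d=dict(np.load("top.npz")); W=cloud(d); S=8
def hullmask(M,x,box):
    u0,v0,u1,v1=box; c,s=np.cos(x[2]),np.sin(x[2])
    P=np.array([w2px(d,[c*m[0]-s*m[1]+x[0],s*m[0]+c*m[1]+x[1],m[2]]) for m in M])
    q=((P-[u0,v0]+.5)*S*16-8).astype(np.int32)
    im=np.zeros(((v1-v0)*S,(u1-u0)*S),np.float32)
    cv2.fillConvexPoly(im,cv2.convexHull(q),1.,shift=4)
    return cv2.resize(im,None,fx=1/S,fy=1/S,interpolation=cv2.INTER_AREA)
def run(name,obs,M,x0,box):
    f=lambda y:((cv2.GaussianBlur(hullmask(M,np.array(x0)+np.array(y)*[.001,.001,.01],box),(0,0),.8)-cv2.GaussianBlur(obs,(0,0),.8))**2).sum()
    best=min((minimize(f,y,method="Nelder-Mead",options=dict(initial_simplex=np.array(y)+np.array([[0,0,0],[3,0,0],[0,3,0],[0,0,3.]]),xatol=.05,fatol=.01)) for y in([0,0,0],[2,-2,1])),key=lambda q:q.fun)
    print(name,(np.array(x0)+best.x*[.001,.001,.01]).round(4),round(best.fun,2))
def fill(m):
    c,_=cv2.findContours(m.astype(np.uint8),cv2.RETR_EXTERNAL,cv2.CHAIN_APPROX_NONE); o=np.zeros(m.shape,np.uint8)
    cv2.drawContours(o,[max(c,key=cv2.contourArea)],-1,1,-1); return o.astype(np.float32)
def Mcase(zb):
    return [[x,y,z] for x,z in((-.119,.103),(.105,.104)) for y in(-.0715,.0715) for z in(z,zb)]
bx=(256,130,332,220); z=W[130:220,256:332,2]
hsv=cv2.cvtColor(d["frame"],cv2.COLOR_RGB2HSV)
if __name__=="__main__":
    run("case depth",fill((z>.05)&(z<.12)),Mcase(.05),[.555,-.1375,.188],bx)
    sat=hsv[130:220,256:332,1]; 
    for t in(70,100): run("case col",fill(sat>t),Mcase(.0),[.555,-.1375,.188],bx)
    bl=(180,166,236,220); sl=hsv[166:220,180:236,1]   # plate only
    Ml=[[x,y,q] for x in(-.067,.067) for y in(-.057,.057) for q in(.01,0)]
    for t in(70,100):
        o=fill(sl>t); 
        M=cv2.morphologyEx(o,cv2.MORPH_OPEN,np.ones((34,34),np.uint8)) # drops the lip
        run("lid col",M,Ml,[.494,.159,0],bl)
E
python3 sil.py
```

```text
case depth [ 0.557  -0.1371  0.189 ] 12.46
case col [ 0.557  -0.1384  0.1879] 45.55
case col [ 0.5573 -0.1384  0.1867] 52.8
lid col [ 0.4991  0.1573 -0.0047] 1132.59
lid col [ 0.4991  0.1573 -0.0047] 1132.59
```

```bash
sed -i 's/np.ones((34,34)/np.ones((27,27)/' sil.py; python3 sil.py | tail -2
cat >> h.py <<'E'
CASE=[.557,-.138,.188]; DZ=.0205   # reported TCP lies DZ below the lid's underside
def target(xt,zt,tilt,y=0,yaw=0,case=None,ex=0,ey=0):
    """row to bring the lip tip (underside) to case x=xt,y,z=zt (m) with tilt; ex,ey: lid origin minus TCP in lid axes"""
    C=case or CASE; Rc=Ro.from_euler('z',C[2]).as_matrix()
    Rt=toolR(C[2]+yaw,tilt,1); L=(Ro.from_euler('z',yaw)*Ro.from_euler('y',-tilt)).as_matrix()
    org=np.array([xt,y,zt])-L@[-.101,0,0]
    tcp=org+L@[-ex,-ey,-DZ]
    row(Rc@tcp+[C[0],C[1],0],Rt)
def where(case=None,ex=0,ey=0):
    C=case or CASE; s=r.read_state(); R0=Ro.from_rotvec(s["tool_rot"]).as_matrix()
    L=np.stack([R0[:,2],-R0[:,1]*-1,-R0[:,0]],1); L=np.stack([R0[:,2],np.cross(-R0[:,0],R0[:,2]),-R0[:,0]],1)
    Rc=Ro.from_euler('z',C[2]).as_matrix(); Lc=Rc.T@L
    org=Rc.T@(s["tcp_pos"]-[C[0],C[1],0])+Lc@[ex,ey,DZ]
    tip=org+Lc@[-.101,0,0]; far=org+Lc@[.067,0,0]
    print("t",round(s["time"],2),"tip mm",(tip*1e3).round(1),"far",(far*1e3).round(1),"org",(org*1e3).round(1),"tilt",round(float(np.arcsin(Lc[2,0])),4),"yaw",round(float(np.arctan2(Lc[1,0],Lc[0,0])),4),"Fcase",(Rc.T@s["wrist_force"]).round(2),"T",(Rc.T@s["wrist_torque"]).round(2))
E
python3 -c "
from h import *
where(); target(-.055,.130,.2)"
```

```text
lid col [0.4937 0.161  0.0007] 9.57
lid col [ 0.4991  0.1573 -0.0047] 1132.59
t 5.85 tip mm [-106.5  322.7  158.8] far [ 58.5 291.2 158.4] org [ -7.3 303.8 158.6] tilt -0.002 yaw -0.189 Fcase [ 0.37 -0.41 -1.97] T [ 0.03 -0.04 -0.04]
t 5.85 tcp [0.4931 0.159  0.1381] F [ 0.44 -0.34 -1.97] gap 0.127
shift cm [  0.81 -28.79  11.15] rot [-0.1883 -0.2014  0.0194]
```

```bash
python3 -c "
from h import *
target(-.055,.140,.25,ey=.001)"
```

```text
t 5.85 tcp [0.4931 0.159  0.1381] F [ 0.44 -0.34 -1.97] gap 0.127
shift cm [ -0.71 -28.9   11.15] rot [-0.1879 -0.2513  0.0241]
```

```bash
python3 -m jog '[-0.7,-4,1.5,-0.03,-0.04,0.004,1, -0.7,-8,3.1,-0.06,-0.08,0.008,1, -0.7,-12,4.6,-0.09,-0.12,0.012,1, -0.7,-16,6.2,-0.12,-0.16,0.016,1, -0.7,-20,7.7,-0.15,-0.2,0.02,1, -0.7,-24,9.3,-0.18,-0.24,0.023,1, -0.7,-27,10.4,-0.188,-0.251,0.024,1, -0.7,-28.9,11.15,-0.188,-0.251,0.024,1, -0.7,-28.9,11.15,-0.188,-0.251,0.024,1, -0.7,-28.9,11.15,-0.188,-0.251,0.024,1]'
python3 - <<'E'
from h import *
d=vision.capture("side"); np.savez("side3.npz",**d)
where(ey=.001); target(-.062,.105,.25,ey=.001)
u,v=w2px(d,[.55,-.138,.12]).astype(int); print(u,v)
a=d["frame"][v-55:v+55,u-75:u+75]
# overlay: project lid & case model points
R0=Ro.from_rotvec(r.read_state()["tool_rot"]).as_matrix();t=r.read_state()["tcp_pos"]
L=np.stack([R0[:,2],np.cross(-R0[:,0],R0[:,2]),-R0[:,0]],1); o=t+L@[0,.001,DZ]
a=cv2.resize(a[:,:,::-1],None,fx=5.3,fy=5.3,interpolation=cv2.INTER_CUBIC)
def dot(p,c):
    q=((w2px(d,p)-[u-75,v-55]+.5)*5.3-.5).astype(int); cv2.circle(a,tuple(int(k) for k in q),2,c,-1)
for m in[(-.101,-.04,.005),(-.101,.04,.005),(-.067,-.057,.01),(-.067,.057,.01),(.067,-.057,.01),(.067,.057,.01),(0,-.035,.05),(0,.035,.05)]: dot(o+L@np.array(m),(0,255,0))
Rc=Ro.from_euler('z',CASE[2]).as_matrix()
for m in[(-.119,-.0715,.103),(-.074,-.0715,.103),(-.119,.0715,.103),(-.119,-.0715,0),(.105,-.0715,0),(.105,-.0715,.104),(.08,-.0595,.095)]: dot(Rc@np.array(m)+[CASE[0],CASE[1],0],(255,0,255))
cv2.imwrite("pics/s4.png",a)
E
```

```text
time: 6.85
tcp_pos: [0.6039, -0.1297, 0.1445]
tool_rot: [-0.122, 1.318, 0.16]
wrist_force: [-0.2, -0.7, -1.7]
finger_gap: 0.13
t 6.9 tip mm [-55.1   1.  139.7] far [107.7   0.9 181.2] org [ 42.8   1.  164.6] tilt 0.2493 yaw -0.0004 Fcase [-0.03  0.73 -1.28] T [0.03 0.38 0.04]
t 6.9 tcp [ 0.604  -0.1291  0.1448] F [-0.17  0.71 -1.28] gap 0.133
shift cm [ 3.19 -0.11 -1.52] rot [-0.0004 -0.0007 -0.0018]
281 211
```

View pics/s4.png

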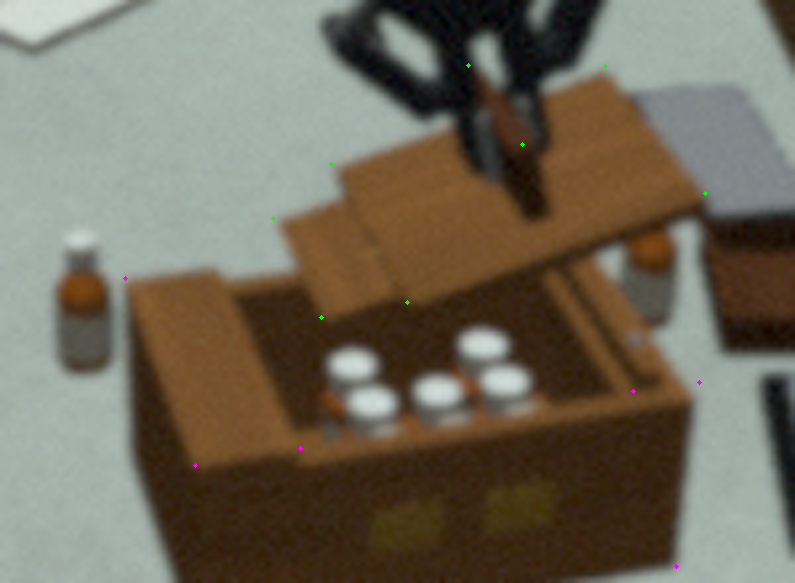

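The overlay fits both lid and case to about 1 px. The far-side dots are off by the same few pixels for both, so the relative pose is good. The lid sits over the opening with its tip edge at (282–323, 224–318), clear of the bottles. Next I take a force baseline and descend.

```bash
cat >> h.py <<'E'
def force(n=6,case=None):
    C=case or CASE; Rc=Ro.from_euler('z',C[2]).as_matrix(); F=[];T=[]
    for i in range(n):
        vision.capture("side"); s=r.read_state(); F.append(Rc.T@s["wrist_force"]); T.append(Rc.T@s["wrist_torque"])
    print("F avg",np.mean(F,0).round(2),"sd",np.std(F,0).round(2),"T avg",np.mean(T,0).round(3))
E
python3 -c "
from h import *
force(8); where(ey=.001); target(-.060,.092,.25,ey=.001)"
```

```text
F avg [-0.    0.13 -1.88] sd [0.44 0.26 0.52] T avg [ 0.012  0.345 -0.007]
t 7.3 tip mm [-53.9   0.5 141.1] far [108.8   0.6 183. ] org [ 43.9   0.5 166.3] tilt 0.2519 yaw 0.0007 Fcase [-0.77  0.37 -0.9 ] T [ 0.01  0.37 -0.01]
t 7.3 tcp [ 0.6052 -0.1293  0.1464] F [-0.83  0.22 -0.9 ] gap 0.129
shift cm [ 4.62 -0.06 -1.82] rot [ 0.0007  0.0019 -0.0003]
```

```bash
cat >> h.py <<'E'
def stat(n=5,ey=.001,ex=0):
    C=CASE; Rc=Ro.from_euler('z',C[2]).as_matrix(); F=[];T=[];P=[];A=[]
    for i in range(n):
        vision.capture("side"); s=r.read_state(); F.append(Rc.T@s["wrist_force"]); T.append(Rc.T@s["wrist_torque"])
        R0=Ro.from_rotvec(s["tool_rot"]).as_matrix(); L=Rc.T@np.stack([R0[:,2],np.cross(-R0[:,0],R0[:,2]),-R0[:,0]],1)
        org=Rc.T@(s["tcp_pos"]-[C[0],C[1],0])+L@[ex,ey,DZ]; P.append(np.r_[org+L@[-.101,0,0],org+L@[.067,0,0]]*1e3); A.append([np.arcsin(L[2,0]),np.arctan2(L[1,0],L[0,0]),np.arcsin(L[2,1])])
    P=np.mean(P,0).round(1)
    print("t",round(s["time"],2),"tip",P[:3],"far",P[3:],"tilt,yaw,roll",np.mean(A,0).round(4),"F",(np.mean(F,0)-[0,.1,-1.9]).round(2),"T",np.mean(T,0).round(3),"gap",round(s["finger_gap"],3))
E
python3 -m jog '[1.2,-0.06,-0.5,0,0,0,1, 2.3,-0.06,-0.9,0,0,0,1, 3.4,-0.06,-1.3,0,0,0,1, 4.6,-0.06,-1.8,0,0,0,1, 4.6,-0.06,-1.8,0,0,0,1]'
python3 -c "
from h import *
stat(); target(-.060,.078,.25,ey=.001)"
```

```text
time: 7.8
tcp_pos: [0.5969, -0.1309, 0.094]
tool_rot: [-0.122, 1.32, 0.161]
wrist_force: [-0.4, -0.1, -2.6]
finger_gap: 0.132
t 8.05 tip [-60.1  -0.5  91.7] far [102.6  -0.5 133.5] tilt,yaw,roll [ 2.514e-01 -2.000e-04  4.000e-04] F [ 0.08 -0.15  0.33] T [-0.011  0.337  0.002] gap 0.133
t 8.05 tcp [ 0.6002 -0.1317  0.098 ] F [-0.3  -0.   -1.76] gap 0.133
shift cm [ 1.42  0.09 -0.44] rot [0.0001 0.003  0.0004]
```

```bash
python3 -m jog '[0.2,0.05,-0.05,0,0,0,1, 0.4,0.05,-0.1,0,0,0,1, 0.6,0.05,-0.15,0,0,0,1, 0.8,0.05,-0.2,0,0,0,1, 1,0.05,-0.25,0,0,0,1, 1.2,0.05,-0.3,0,0,0,1, 1.35,0.05,-0.35,0,0,0,1, 1.35,0.05,-0.35,0,0,0,1]'
python3 -c "
from h import *
stat()"
```

```text
time: 8.85
tcp_pos: [0.5991, -0.1309, 0.083]
tool_rot: [-0.124, 1.315, 0.16]
wrist_force: [0.0, 0.2, -1.6]
finger_gap: 0.13
t 9.1 tip [-60.  -0.  78.] far [102.7  -0.  119.9] tilt,yaw,roll [ 2.518e-01 -0.000e+00  2.000e-04] F [-0.04 -0.23  0.35] T [-0.002  0.337 -0.009] gap 0.132
```

```bash
python3 -m jog '[-0.07,0,-0.29,0,0,0,1, -0.15,0,-0.58,0,0,0,1, -0.22,0,-0.87,0,0,0,1, -0.3,0,-1.16,0,0,0,1, -0.37,0,-1.45,0,0,0,1, -0.43,0,-1.65,0,0,0,1, -0.43,0,-1.65,0,0,0,1]'
python3 -c "
from h import *
stat()"
python3 -m jog '[-0.03,0,-0.1,0,0,0,1, -0.05,0,-0.19,0,0,0,1, -0.07,0,-0.29,0,0,0,1, -0.07,0,-0.29,0,0,0,1]'
python3 -c "
from h import *
stat(4)"
```

```text
time: 9.8
tcp_pos: [0.5823, -0.1342, 0.0834]
tool_rot: [-0.124, 1.315, 0.16]
wrist_force: [0.3, -0.9, -2.3]
finger_gap: 0.13
t 10.05 tip [-77.   -0.1  78.1] far [ 8.57e+01 -1.00e-01  1.20e+02] tilt,yaw,roll [ 2.519e-01 -0.000e+00  2.000e-04] F [ 0.18  0.06 -0.17] T [-0.012  0.334 -0.021] gap 0.127
time: 10.45
tcp_pos: [0.58, -0.1347, 0.0836]
tool_rot: [-0.124, 1.314, 0.16]
wrist_force: [1.4, 0.7, -3.0]
finger_gap: 0.132
t 10.65 tip [-79.7  -0.   78.1] far [ 83.   -0.  120.1] tilt,yaw,roll [2.524e-01 1.000e-04 2.000e-04] F [1.34 0.46 0.05] T [ 0.065 -0.018  0.045] gap 0.131
```

```bash
python3 -m jog '[-0.01,0,-0.05,0,0,0,1, -0.03,0,-0.1,0,0,0,1, -0.03,0,-0.1,0,0,0,1]'
python3 -c "
from h import *
stat(6)"
python3 -m jog '[-0.01,0,-0.05,0,0,0,1, -0.03,0,-0.1,0,0,0,1, -0.03,0,-0.1,0,0,0,1]'
python3 -c "
from h import *
stat(6)"
```

```text
time: 10.95
tcp_pos: [0.5788, -0.1349, 0.0835]
tool_rot: [-0.124, 1.315, 0.16]
wrist_force: [2.4, 0.7, -2.3]
finger_gap: 0.128
t 11.25 tip [-80.9  -0.1  78.1] far [ 81.8  -0.  120. ] tilt,yaw,roll [2.521e-01 0.000e+00 2.000e-04] F [2.11 0.46 0.31] T [ 0.093 -0.249  0.016] gap 0.133
time: 11.55
tcp_pos: [0.5777, -0.1351, 0.0835]
tool_rot: [-0.124, 1.315, 0.16]
wrist_force: [2.2, 1.0, -2.3]
finger_gap: 0.133
t 11.85 tip [-82.1  -0.   78.1] far [ 80.6  -0.  120. ] tilt,yaw,roll [ 2.519e-01 -0.000e+00  2.000e-04] F [ 2.64  0.51 -0.08] T [ 0.086 -0.279  0.034] gap 0.129
```

```bash
python3 -m jog '[-0.03,0,-0.1,0,0,0,1, -0.05,0,-0.19,0,0,0,1, -0.08,0,-0.29,0,0,0,1, -0.08,0,-0.29,0,0,0,1]'
python3 -c "
from h import *
stat(6)"
python3 -m jog '[-0.01,0,-0.05,0,0,0,1, -0.02,0,-0.08,0,0,0,1, -0.02,0,-0.08,0,0,0,1]'
python3 -c "
from h import *
stat(6)"
```

```text
time: 12.25
tcp_pos: [0.5747, -0.1357, 0.0835]
tool_rot: [-0.124, 1.315, 0.16]
wrist_force: [3.5, 1.3, -1.7]
finger_gap: 0.133
t 12.55 tip [-85.   -0.   78.2] far [ 77.7  -0.  120.1] tilt,yaw,roll [ 2.52e-01 -0.00e+00  2.00e-04] F [ 3.48  0.57 -0.12] T [ 0.071 -0.494  0.064] gap 0.135
time: 12.85
tcp_pos: [0.5739, -0.1358, 0.0835]
tool_rot: [-0.124, 1.315, 0.16]
wrist_force: [3.1, 0.8, -2.0]
finger_gap: 0.13
t 13.15 tip [-85.9  -0.   78.2] far [ 76.8  -0.  120.1] tilt,yaw,roll [2.519e-01 0.000e+00 2.000e-04] F [3.3  0.28 0.18] T [ 0.074 -0.512  0.061] gap 0.131
```

The tip's upper front corner is what touches while tilted, about 1.2 mm ahead of the underside edge. That puts the strip face at about −81.4 (liner ≈ +5.6), so flat I need the tip at about −87.9. I'll swing down in stages, keeping that depth.

```bash
python3 -m jog '[-0.01,0,-0.05,0,0,0,1, -0.02,0,-0.08,0,0,0,1, -0.02,0,-0.08,0,0,0,1]'
python3 -c "
from h import *
stat(5)
for a in((-.0868,.0797,.2),(-.0871,.0819,.15),(-.0873,.0838,.1)): target(*a,ey=.001)"
```

```text
time: 13.45
tcp_pos: [0.573, -0.136, 0.0835]
tool_rot: [-0.124, 1.315, 0.16]
wrist_force: [4.0, 1.3, -1.8]
finger_gap: 0.129
t 13.7 tip [-86.7  -0.   78.2] far [ 76.  -0. 120.] tilt,yaw,roll [ 2.519e-01 -0.000e+00  2.000e-04] F [4.01 0.46 0.51] T [ 0.071 -0.573  0.057] gap 0.135
t 13.7 tcp [ 0.5731 -0.136   0.0835] F [ 4.    1.38 -1.41] gap 0.135
shift cm [ 0.37  0.   -0.09] rot [ 0.      0.0519 -0.0002]
t 13.7 tcp [ 0.5731 -0.136   0.0835] F [ 4.    1.38 -1.41] gap 0.135
shift cm [ 0.65  0.   -0.21] rot [ 0.      0.1019 -0.0002]
t 13.7 tcp [ 0.5731 -0.136   0.0835] F [ 4.    1.38 -1.41] gap 0.135
shift cm [ 0.95  0.   -0.34] rot [ 0.      0.1519 -0.0002]
```

```bash
python3 -m jog '[0.1,0,-0.02,0,0.013,0,1, 0.2,0,-0.05,0,0.026,0,1, 0.28,0,-0.07,0,0.039,0,1, 0.37,0,-0.09,0,0.052,0,1, 0.37,0,-0.09,0,0.052,0,1]'
python3 -c "
from h import *
stat(5)
for a in((-.0871,.0819,.15),(-.0874,.0838,.1)): target(*a,ey=.001)"
```

```text
time: 14.2
tcp_pos: [0.5734, -0.1358, 0.0794]
tool_rot: [-0.129, 1.368, 0.158]
wrist_force: [3.6, 0.6, -3.9]
finger_gap: 0.134
t 14.45 tip [-86.9   0.   79.6] far [ 77.8   0.  112.9] tilt,yaw,roll [1.995e-01 1.000e-04 3.000e-04] F [ 3.57  0.17 -1.48] T [-0.01  -0.708  0.059] gap 0.131
t 14.45 tcp [ 0.5729 -0.136   0.0795] F [ 4.59  0.82 -4.1 ] gap 0.131
shift cm [ 0.27 -0.   -0.07] rot [-0.0001  0.0496 -0.0002]
t 14.45 tcp [ 0.5729 -0.136   0.0795] F [ 4.59  0.82 -4.1 ] gap 0.131
shift cm [ 0.58 -0.   -0.21] rot [-0.0001  0.0996 -0.0002]
```

```bash
python3 -m jog '[0.07,0,-0.02,0,0.012,0,1, 0.14,0,-0.035,0,0.025,0,1, 0.2,0,-0.05,0,0.037,0,1, 0.27,0,-0.07,0,0.05,0,1, 0.27,0,-0.07,0,0.05,0,1]'
python3 -c "
from h import *
stat(4)"
python3 -m jog '[0.07,0,-0.03,0,0.012,0,1, 0.15,0,-0.07,0,0.025,0,1, 0.23,0,-0.1,0,0.037,0,1, 0.31,0,-0.14,0,0.05,0,1, 0.31,0,-0.14,0,0.05,0,1]'
python3 -c "
from h import *
stat(5)
for a in((-.0876,.0852,.05),(-.0878,.086,0.0)): target(*a,ey=.001)"
```

```text
time: 14.95
tcp_pos: [0.5734, -0.1359, 0.0768]
tool_rot: [-0.134, 1.417, 0.156]
wrist_force: [3.3, 1.4, -2.2]
finger_gap: 0.13
t 15.15 tip [-86.7  -0.1  82.1] far [ 79.4  -0.  107.1] tilt,yaw,roll [1.498e-01 1.000e-04 1.000e-04] F [ 3.48  0.31 -0.28] T [ 0.055 -0.709  0.039] gap 0.134
time: 15.65
tcp_pos: [0.5724, -0.1361, 0.0734]
tool_rot: [-0.138, 1.467, 0.153]
wrist_force: [3.9, 0.2, -2.5]
finger_gap: 0.133
t 15.9 tip [-87.3  -0.   83.9] far [ 79.8  -0.  100.6] tilt,yaw,roll [0.0997 0.0001 0.0002] F [ 3.69 -0.08 -1.04] T [ 0.027 -0.844  0.054] gap 0.133
t 15.9 tcp [ 0.572  -0.1362  0.0736] F [ 3.63  0.37 -3.88] gap 0.133
shift cm [ 0.37  0.   -0.11] rot [-0.      0.0498 -0.0002]
t 15.9 tcp [ 0.572  -0.1362  0.0736] F [ 3.63  0.37 -3.88] gap 0.133
shift cm [ 0.78  0.   -0.26] rot [-0.      0.0998 -0.0002]
```

```bash
python3 -m jog '[0.06,0,-0.04,0,0.008,0,1, 0.12,0,-0.07,0,0.016,0,1, 0.18,0,-0.09,0,0.025,0,1, 0.18,0,-0.09,0,0.025,0,1]'
python3 -c "
from h import *
stat(4)"
python3 -m jog '[0.06,0,-0.02,0,0.008,0,1, 0.12,0,-0.03,0,0.016,0,1, 0.19,0,-0.05,0,0.025,0,1, 0.19,0,-0.05,0,0.025,0,1]'
python3 -c "
from h import *
stat(5)
for a in((-.0880,.0855,.025),(-.0881,.086,0.0)): target(*a,ey=.001)"
```

```text
time: 16.3
tcp_pos: [0.5715, -0.1363, 0.0716]
tool_rot: [-0.141, 1.492, 0.152]
wrist_force: [3.7, 0.5, -2.3]
finger_gap: 0.131
t 16.5 tip [-87.7  -0.   84.6] far [79.8 -0.  97.1] tilt,yaw,roll [0.0748 0.0001 0.0002] F [ 4.68 -0.07 -1.07] T [ 0.037 -1.041  0.071] gap 0.135
time: 16.9
tcp_pos: [0.571, -0.1364, 0.0696]
tool_rot: [-0.143, 1.517, 0.15]
wrist_force: [4.6, 1.4, -3.0]
finger_gap: 0.13
t 17.15 tip [-87.8  -0.   85.2] far [80.  -0.  93.5] tilt,yaw,roll [0.0496 0.     0.0002] F [ 4.28  0.07 -0.78] T [ 0.04  -1.084  0.081] gap 0.128
t 17.15 tcp [ 0.571  -0.1364  0.0698] F [ 4.56 -0.02 -3.49] gap 0.128
shift cm [ 0.22  0.   -0.07] rot [ 0.      0.0249 -0.0002]
t 17.15 tcp [ 0.571  -0.1364  0.0698] F [ 4.56 -0.02 -3.49] gap 0.128
shift cm [ 0.42  0.   -0.14] rot [ 0.      0.0499 -0.0002]
```

```bash
python3 -m jog '[0.07,0,-0.01,0,0.008,0,1, 0.15,0,-0.03,0,0.016,0,1, 0.22,0,-0.05,0,0.025,0,1, 0.22,0,-0.05,0,0.025,0,1]'
python3 -c "
from h import *
stat(4)"
python3 -m jog '[0.06,0,-0.02,0,0.008,0,1, 0.12,0,-0.03,0,0.016,0,1, 0.2,0,-0.05,0,0.025,0,1, 0.2,0,-0.05,0,0.025,0,1]'
python3 -c "
from h import *
stat(5)"
```

```text
time: 17.55
tcp_pos: [0.5706, -0.1364, 0.0673]
tool_rot: [-0.145, 1.542, 0.149]
wrist_force: [3.3, 1.6, -1.9]
finger_gap: 0.128
t 17.75 tip [-87.9  -0.   85.5] far [80.1 -0.  89.6] tilt,yaw,roll [0.0244 0.0001 0.0002] F [ 3.76 -0.52 -1.01] T [ 0.061 -1.018  0.091] gap 0.132
time: 18.15
tcp_pos: [0.5703, -0.1365, 0.0654]
tool_rot: [-0.148, 1.567, 0.148]
wrist_force: [3.9, 1.1, -1.8]
finger_gap: 0.131
t 18.4 tip [-87.8  -0.   86. ] far [80.2  0.  86. ] tilt,yaw,roll [-0.0004  0.0001  0.0002] F [ 3.67 -0.15 -0.98] T [ 0.075 -0.98   0.096] gap 0.13
```

```bash
python3 -m jog '[0.03,0,0,0,0,0,1, 0.06,0,0,0,0,0,1, 0.06,0,0,0,0,0,1]'
python3 -c "
from h import *
stat(4)"
python3 -m jog '[0,0,0.08,0,0,0,1, 0,0,0.16,0,0,0,1, 0,0,0.24,0,0,0,1, 0,0,0.32,0,0,0,1, 0,0,0.4,0,0,0,1, 0,0,0.4,0,0,0,1]'
python3 -c "
from h import *
stat(5)"
```

```text
time: 18.7
tcp_pos: [0.5702, -0.1365, 0.0651]
tool_rot: [-0.148, 1.566, 0.148]
wrist_force: [4.3, 1.9, -0.7]
finger_gap: 0.136
t 18.9 tip [-87.7  -0.1  85.6] far [80.3 -0.1 85.6] tilt,yaw,roll [0. 0. 0.] F [3.93 0.44 1.14] T [ 0.07  -0.762  0.054] gap 0.133
time: 19.5
tcp_pos: [0.574, -0.1358, 0.0648]
tool_rot: [-0.148, 1.566, 0.148]
wrist_force: [2.6, 0.5, -1.4]
finger_gap: 0.132
t 19.75 tip [-83.9  -0.   85.4] far [84.1 -0.  85.3] tilt,yaw,roll [-0.0005  0.      0.0002] F [ 2.6  -0.26  0.81] T [-0.04  -0.584  0.087] gap 0.134
```

Lightly seated with the spring force falling as expected, so I continue back in small steps until the far edge meets the board.

```bash
python3 -m jog '[0,0,0.05,0,0,0,1, 0,0,0.1,0,0,0,1, 0,0,0.1,0,0,0,1]'
python3 -c "
from h import *
stat(5)"
python3 -m jog '[0,0,0.04,0,0,0,1, 0,0,0.04,0,0,0,1]'
python3 -c "
from h import *
stat(5)"
```

```text
time: 20.05
tcp_pos: [0.575, -0.1356, 0.0649]
tool_rot: [-0.148, 1.566, 0.148]
wrist_force: [2.8, -0.1, -0.7]
finger_gap: 0.131
t 20.3 tip [-82.8  -0.   85.4] far [85.2 -0.  85.4] tilt,yaw,roll [-0.0004  0.      0.0002] F [2.24 0.09 1.17] T [-0.05  -0.543  0.094] gap 0.128
time: 20.5
tcp_pos: [0.5755, -0.1355, 0.0649]
tool_rot: [-0.147, 1.566, 0.148]
wrist_force: [2.3, 0.8, -1.2]
finger_gap: 0.132
t 20.75 tip [-82.4  -0.   85.5] far [85.6 -0.  85.4] tilt,yaw,roll [-0.0003  0.      0.0002] F [ 2.41 -0.1   0.55] T [-0.035 -0.517  0.072] gap 0.13
```

```bash
python3 -m jog '[0,0,0.04,0,0,0,1, 0,0,0.04,0,0,0,1]'
python3 -c "
from h import *
stat(5)"
python3 -m jog '[0,0,0.04,0,0,0,1, 0,0,0.04,0,0,0,1]'
python3 -c "
from h import *
stat(5)"
```

```text
time: 20.95
tcp_pos: [0.5758, -0.1354, 0.0649]
tool_rot: [-0.147, 1.566, 0.148]
wrist_force: [3.1, 0.7, -1.3]
finger_gap: 0.129
t 21.2 tip [-82.   -0.   85.5] far [86.  -0.  85.4] tilt,yaw,roll [-0.0003  0.      0.0002] F [ 2.25 -0.77  0.55] T [-0.056 -0.489  0.062] gap 0.131
time: 21.4
tcp_pos: [0.5759, -0.1354, 0.0648]
tool_rot: [-0.148, 1.567, 0.148]
wrist_force: [0.8, -0.2, -1.0]
finger_gap: 0.129
t 21.65 tip [-81.9   0.   85.4] far [86.1  0.  85.3] tilt,yaw,roll [-0.0007  0.      0.0002] F [0.83 0.05 1.11] T [-0.058 -0.169  0.122] gap 0.13
```

The far edge has met the board (Fx dropped to 0.8 N) and the lid is home. I release with a partial opening, then lift away.

```bash
python3 -m jog '[0,0,0,0,0,0,0.3, 0,0,0,0,0,0,0.3, 0,0,0,0,0,0,0.3, 0,0,0,0,0,0,0.3, 0,0,0,0,0,0,0.3]'
python3 -m jog '[-0.5,0,0,0,0,0,0.3, -1.5,0,0,0,0,0,0.3, -3,0,0,0,0,0,0.3, -6,0,0,0,0,0,0.3, -9,0,0,0,0,0,0.3, -12,0,0,0,0,0,0.3, -14,10,-4,0,0,0,0.3, -14,18,-8,0,0,0,0.3, -14,22,-8,0,0,0,0.3, -14,26,-8,0,0,0,0.3]'
python3 - <<'E'
from h import *
d=vision.capture("top");e=vision.capture("side")
s=r.read_state();print(s["time"],s["wrist_force"].round(1),s["tcp_pos"])
u,v=w2px(d,[.55,-.138,.1]).astype(int);a=d["frame"][v-50:v+50,u-60:u+60]
u,v=w2px(e,[.55,-.138,.1]).astype(int);b=e["frame"][v-50:v+50,u-65:u+65]
k=lambda x:cv2.resize(x[:,:,::-1],(396,330),interpolation=cv2.INTER_CUBIC)
cv2.imwrite("pics/f.png",np.hstack([k(a),k(b)]))
W=cloud(d).reshape(-1,3);Rc=Ro.from_euler('z',CASE[2]).as_matrix();c=(W-[CASE[0],CASE[1],0])@Rc
for x0,x1 in((-.04,-.02),(-.02,.0),(.03,.05),(.05,.07)):
  for y0,y1 in((-.05,-.02),(-.02,.02),(.02,.05)):
    m=(c[:,0]>x0)&(c[:,0]<x1)&(c[:,1]>y0)&(c[:,1]<y1)&(c[:,2]>.05)&(c[:,2]<.16);print(x0,y0,m.sum(),np.median(c[m,2]).round(4) if m.any() else None)
E
```

```text
time: 22.15
tcp_pos: [0.5762, -0.1354, 0.065]
tool_rot: [-0.147, 1.566, 0.148]
wrist_force: [-0.3, -0.3, -0.2]
finger_gap: 0.348
time: 23.15
tcp_pos: [0.4768, 0.0377, 0.2037]
tool_rot: [-0.146, 1.564, 0.147]
wrist_force: [0.7, 1.3, -1.0]
finger_gap: 0.348
23.25 [ 0.1  0.4 -0.6] [0.47576984 0.04105231 0.20389091]
-0.04 -0.05 49 0.0931
-0.04 -0.02 68 0.0941
-0.04 0.02 52 0.0946
-0.02 -0.05 53 0.0952
-0.02 -0.02 68 0.0938
-0.02 0.02 51 0.0944
0.03 -0.05 53 0.0945
0.03 -0.02 64 0.0942
0.03 0.02 51 0.0949
0.05 -0.05 49 0.0942
0.05 -0.02 68 0.094
0.05 0.02 49 0.0949
```

View pics/f.png

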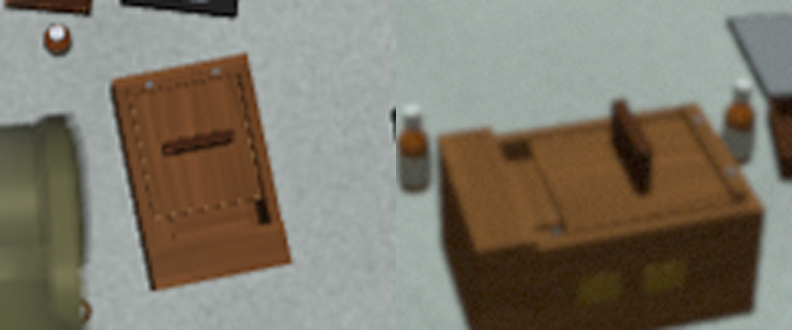

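The pictures show the lid lying flat in the case, with its handle at (197,142) in the top view, its lip under the ledge and its far edge at the catch bar. Both bottles are standing. The plate top measures 93–95 mm everywhere (95 expected). I'm handing in.

```bash
python3 -c "
from station import r
print(r.sign_off())"
```

```text
the job is handed in; nothing more can be done
None
```

The lid is on the case and the job is handed in, at about 23 s of the 64 s allowed; no verdict was reported.

**What I did:**
- I gripped the wooden lid by its handle and hooked its lip under the ledge at 0.25 rad tilt.
- I pressed the spring strip in by about 6 mm and swung the lid flat in stages, keeping the strip pressed.
- I let the lid slide back about 6 mm until it met the catch board, then released it.
- The highest averaged wrist force along the case while the lid touched it was 4.7 N.

**Last checks:**
- **Flatness:** the plate top measured 93–95 mm at 12 spots (95 expected), so it is level.
- **Position:** at release the lid's origin was at about x 19 mm, y 0 mm and z 85 mm in the case frame, with tilt and yaw both under 0.001 rad. The allowed x range is 3.5 to 22.5 mm.
- **Seating:** the push from the strip fell off as the far edge met the board. The final pictures show the lip under the ledge and the far edge at the catch bar.
- **Other things:** both bottles are standing. I did not measure the other bystanders, but the gripper did not come near any of them.
- **Robot:** the arm was well clear of everything.

**What disagreed:**
- **Fingertips:** they sat roughly 30 to 40 mm behind the reported TCP, so the first grasp closed above the handle. I corrected the depth and the second grasp held.
- **Lid and case positions:** my two camera methods for the spacing between lid and case differed by about 3 mm. I used the silhouette fit, and no side contact was felt.

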